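# Shift the welding positioner's gearstick from second to third

## Robot

A 6-joint arm with a two-finger parallel gripper is mounted at the origin on the work surface. World frame = base frame: x ahead of the robot, y to its left, z up, the work surface at z = 0. Lengths are in mm, angles in rad, forces in N, time in s.
With the tool pointing down it reaches from about 225 to 875 mm from the base axis. Payload 3.4 kg.
Tool frame: the origin (TCP) lies between the finger pads; the fingertips stand 8 mm ahead of it and the grasp point (between the pads) lies 11 mm behind it; z points along the fingers, y is the line along which they close (so a half turn about z gives the same grasp; the last joint's range is limited). The gripper opens to 85 mm and grips with 20 to 120 N. Pads are 22 mm wide; open, the fingers measure 114 mm over their backs; the gripper's body (76 mm by 85 mm) begins 54 mm behind the grasp point. The pads swing forward as they close: fully open they stand 13 mm farther back than shut.
Start: joints at [1.119, 0.276, 1.505, -0, 1.361, -0.121], TCP at [186.777, 543.853, 239.328] pointing down, gripper open.
Joint ranges: [-2.89, 2.89], [-0.75, 2.08], [0.22, 2.7], [-1.18, 4.32], [0.11, 2.71], [-2.7, 2.7]. Speed limits (rad/s): [2.57, 2.57, 3.14, 3.14, 3.14, 3.14].

## Interface

Orientations are given as a unit quaternion [x, y, z, w].
In Python, from cell import r gives the robot as it stands.
- The arm moves only by the tool send_rows, never from a script. Its argument "plan" is a list of rows, each an object of numbers: "x", "y", "z": the shift along the tool's x, y, z in units of 60 mm (1.0 is 60 mm); "twist": the turn about the tool's z in units of 6 degrees (1.0 is 6 degrees). In form: [{"x": .., "y": .., "z": .., "twist": ..}, ...]. A call has 1 to 5 rows; each row shifts and turns the commanded pose from where the row before left it, along the tool's axes as they then stand; what a row does not reach is not made up. A row lasts 1/8 s, in which the tool goes at most 62.5 mm and 10.7 degrees, less where a joint would pass 70% of its speed; a pose out of reach is approached as far as the arm can. A call with a number of a shift or a turn outside -1 to 1 is refused whole. A call with a gripper value outside its range is refused whole. "hand" is the gripper's target within -1 to 1 (fully open at 1, half-way at 0, shut at -1), set as the call begins (left out, the last holds). The fingers move at their own pace and stop on an object; the grip force is fixed at half the most. Time passes only in rows, so rows that do not move let the fingers close. It gives the time, the measured TCP pose, the force, the opening and the grip force at its end, in the units of the state.
- r.get_obs(): the state, without advancing time (a new reading comes with each control period).
- r.grab_frame(name): name is "scene" or "side" or "wrist"; returns a dict with "pixels" (384x512x3 uint8, red, green, blue), "mtx" (3x3 intrinsics, pixels), "rvec" (rotation vector, rad) and "tvec" (3), from world to camera coordinates, as OpenCV has them. Camera axes: x right, y down, z forward; pixel columns grow to the right and rows downward; lengths in mm; the calibration is good to about 2 mm. A picture is of the moment at which its call begins. There is no depth.
- r.close_job(): hands the job in; it is judged then, once.
The state is a dict: "t": time; "q": joint angles; "dq": joint speeds; "joint_efforts": joint torques, N m; "tool_pos": TCP position; "eef_rot": TCP orientation; "contact_force": force on the tool from outside, world axes, zero at the start; "moment": the same for the moment, N m; "gripper_width": finger opening in mm; "gripper_force": force on a finger pad.
Only numpy, scipy, OpenCV 4.12 (cv2) and the standard library are available. Lean on these libraries where they do the work, as an engineer would, in place of code of your own. Each camera call takes 0.05 s, during which the arm holds its last target. There are 200 camera calls.

## Task

The bench welding positioner's gearbox is in second gear: change it to third by pushing the gearstick with the fingertips: forward, away from the robot, out of second into neutral, across to the right-hand leg of the gate, then forward until it is fully home in the third slot, and leave it there. On the way do not run the stick into first or fourth; push it gently from outside, without gripping or forcing it, and do not disturb the loose things standing around.

Things in the scene. Friction and masses are not known exactly. Their poses are not given: they have to be found in the camera images.
- positioner: Bench welding positioner: grey machine fixed to the bench, 470 wide, about 350 deep; gearbox with gearstick at its right, turntable at its left. Place and yaw differ each time. Origin on the bench straight below the gate's centre; x axis = forward (away from the operator, who stands on the robot's side), y axis = left, z up. Gearbox cover 105 above the bench, motor behind it up to 150.
- gate_centre (a point): Centre of the steel gate plate, upper face, 137 above the bench; axes as the machine's. Plate 104 (x) by 118 (y), 6 thick. H-shaped opening: two legs along x, 17 left and 17 right of the centre, 19 wide, ending 27 forward and rearward; neutral channel along y, 21 wide. Slots: first left forward, second left rearward, third right forward, fourth right rearward; 1 to 4 punched dots beside them.
- turntable (a point): Centre of the turntable's upper face, 154 above the bench, 215 left of the gate. Round steel plate, diameter 210, fixed; a flanged pipe (diameter 60, top 222 above the bench) stands clamped at its middle.
- gearstick: The gearstick: steel rod of diameter 14 coming up through the gate, with a black pear-shaped knob (42 across at its widest, 55 high). Origin at its pivot, 69 below the gate's upper face; z axis up along the rod. Friction keeps it where it is left (about 5 N at the knob moves it); the gate's edges stop it. A rubber sleeve 19 above the gate lets the knob give about 2 N per mm and spring back.
- knob_centre (a point): Centre of the knob, on the rod's axis 173 from the pivot: about 240 above the bench with the stick upright, the knob's top 27 higher. From neutral it travels about 47 forward or rearward into a slot, and about 43 to either side of the middle.
- stick_across (a joint): Sideways lean of the gearstick, rad: about -0.25 in the left leg (first/second), 0 upright, about +0.25 in the right leg (third/fourth).
- stick_fore (a joint): Forward lean of the gearstick, rad: about -0.275 in a rearward slot (second, fourth) fully home, 0 in neutral, about +0.275 in a forward slot (first, third) fully home.
- paste_tin: Flat pale round tin, diameter 54, 36 high, standing on the gearbox cover at the right of the gate. A bystander; origin at the middle of its underside.
- tip_key: Small flat steel key, about 100 x 28 x 6, lying on the gearbox cover at the right of the gate. A bystander; origin at the middle of its underside.
- chip_hammer: Steel chipping hammer, about 250 long, lying on the bench at the right of the machine. A bystander; origin at the middle of its length, on the bench.
- wire_brush: Wire brush with wooden back, about 255 long, lying on the bench at the right of the machine. A bystander; origin at the middle of its length, on the bench.
- spray_can: Upright pale round bottle with a narrow neck and black cap, diameter 60, 170 high, standing on the bench at the right of the machine. A bystander; origin at the middle of its underside.
- weld_magnet: Square dark steel welding magnet, 70 x 70 x 20, lying on the bench. A bystander; origin at the middle of its underside.
- bar_clamp: Bar clamp, about 210 long, lying on the bench behind the turntable. A bystander; origin at the middle of its length, on the bench.

How it is judged (in metres and radians):
On the way, in this order (a step that is already met when the one before it is completed fails the run):
1. the stick is pushed out of second into neutral, still at the left (value of joint stick_across below 0 rad and value of joint stick_fore between -0.12 and 0.12 rad), for 0.05 s.
2. the stick is across at the right-hand leg, in neutral (value of joint stick_across above 0.15 rad and value of joint stick_fore between -0.12 and 0.12 rad), for 0.05 s.
3. the stick is home in the third slot (value of joint stick_across above 0.15 rad and value of joint stick_fore above 0.24 rad), for 0.2 s.
At the end, for the whole second after the job is handed in: The gearstick stands at rest in the third slot, fully home: leaning right by more than 0.15 rad and forward by more than 0.24 rad (the slot ends at about 0.275) (all of step 3 and velocity of joint stick_across between -0.05 and 0.05 rad/s and velocity of joint stick_fore between -0.05 and 0.05 rad/s); the robot touches nothing.
It fails at once if the stick is run into first (value of joint stick_across below 0 rad and value of joint stick_fore above 0.17 rad).
It fails at once if the stick is run into fourth (value of joint stick_across above 0 rad and value of joint stick_fore below -0.17 rad).
It fails at once if the stick is gripped or forced (fingers bear on it with more than 35 N in all) (contact force between the fingers and gearstick above 35 N).
It fails at once if a loose thing standing around is moved by more than 15 mm or lifted (distance of any of paste_tin, tip_key, chip_hammer, wire_brush, spray_can, weld_magnet, bar_clamp from where it was at the start of the episode above 0.015 m).
It also fails if it takes over 69 s, if anything falls off the work surface, if the arm or the gripper's body presses on something with over 40 N, if the wrist force passes 120 N, or if a joint passes its speed limit or range.

## Working session

There is one attempt and no reset: what is moved stays moved. The work goes in short steps, Python scripts to look and compute and a tool call to move; the robot and the scene stay as the last step left them, time stands still between calls to the robot, and variables do not carry over. Pictures are saved under pics/ and viewed, at most 11 in all, crops included, and the job is handed in when it is done.

Besides the shell and the picture viewer there is one more tool, called after ">>>" as name([rows], argument=value, ...), one row to a line, values as JSON. send_rows: Moves the arm, as the interface text tells. Shifts and turns lie within -1 to 1; 1 stands for 60 mm of shift or 6 degrees of turn. Its arguments: {"type":"object","properties":{"plan":{"type":"array","items":{"type":"object","properties":{"x":{"type":"number"},"y":{"type":"number"},"z":{"type":"number"},"twist":{"type":"number"}}}},"hand":{"type":"number"}},"required":["plan"]}

```bash
mkdir -p pics; cat > h.py <<'E'
from cell import r
import numpy as np, cv2
def grab(n,f):
    d=r.grab_frame(n); cv2.imwrite('pics/'+f,d['pixels'][:,:,::-1]); np.savez('pics/'+f+'.npz',**{k:np.array(d[k]) for k in('mtx','rvec','tvec')}); return d
def P(d):
    R=cv2.Rodrigues(np.array(d['rvec'],float))[0]; return np.array(d['mtx'])@np.c_[R,np.array(d['tvec'],float).reshape(3)]
def load(f): return P(np.load('pics/'+f+'.npz'))
def tri(Pa,a,Pb,b):
    X=cv2.triangulatePoints(Pa,Pb,np.array(a,float).reshape(2,1),np.array(b,float).reshape(2,1)); return (X[:3]/X[3]).ravel()
def ray(Pm,uv,z):
    A=np.c_[Pm[:,0],Pm[:,1],-np.array([*uv,1.])]; return np.linalg.solve(A,-(Pm[:,2]*z+Pm[:,3]))[:2]
def proj(Pm,X):
    p=Pm@np.r_[X,1]; return p[:2]/p[2]
E
python3 - <<'E'
from h import *
a=grab('scene','s0.png')['pixels'];b=grab('side','d0.png')['pixels'];c=grab('wrist','w0.png')['pixels']
o=r.get_obs();print(o['t'],o['tool_pos'],o['eef_rot'],o['gripper_width'],o['contact_force'])
E
```

```text
0.15 [186.60844071 543.48665437 238.63748863] [ 1.64646928e-01  9.86352323e-01 -6.68707311e-04 -1.92654886e-04] 85.51681429010964 [ 0.08647835 -0.09839783 -0.35247104]
```

View pics/s0.png

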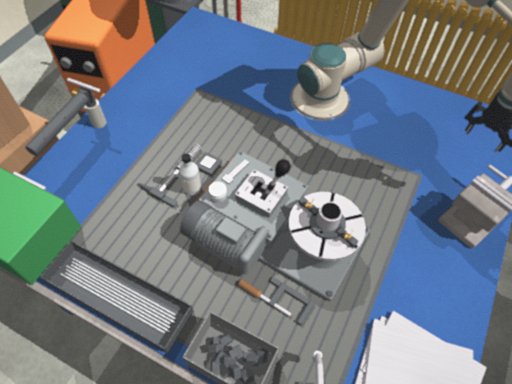

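View pics/d0.png

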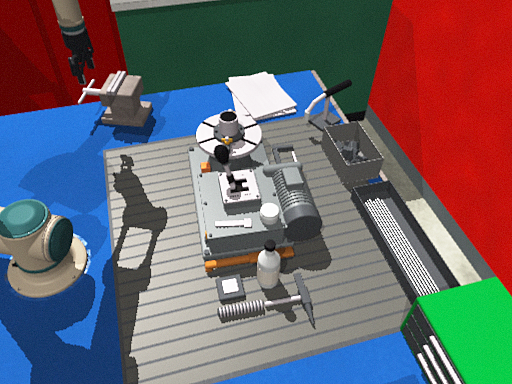

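View pics/w0.png

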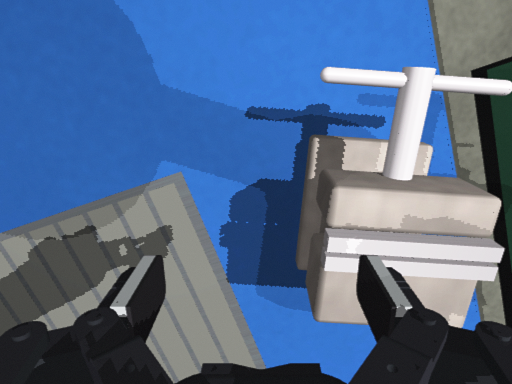

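The scene view shows the knob near (283,167), the gate near (262,190) and the pipe near (330,213). The side view shows the knob at (222,154), the gate at (240,186) and the pipe at (229,117). The wrist view shows only the vise. I'll crop the gate area for pixel accuracy.

```bash
python3 - <<'E'
from h import *
a=cv2.imread('pics/s0.png')[145:235,205:305];b=cv2.imread('pics/d0.png')[140:230,195:295]
f=lambda i:cv2.resize(i,None,fx=4,fy=4,interpolation=cv2.INTER_CUBIC)
cv2.imwrite('pics/c0.png',np.hstack([f(a),f(b)]))
S,D=load('s0.png'),load('d0.png')
k=tri(S,(283,167),D,(222,154));g=tri(S,(262,191),D,(240,186));t=tri(S,(330,210),D,(229,117));print(k,g,t)
E
```

```text
[530.20204632  75.22920891 232.24722438] [569.9041808   32.70823893 134.39637274] [591.70597213 242.233637   222.66114717]
```

View pics/c0.png

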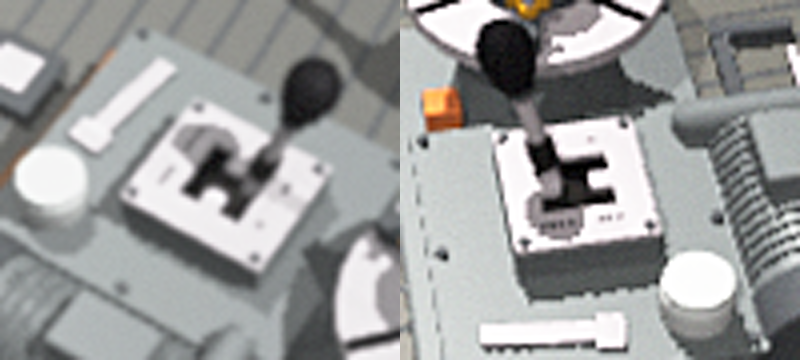

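```bash
cat >> h.py <<'E'
def gate():
    S,D=load('s0.png'),load('d0.png'); out=[]
    for Pm,uv in((S,[(253.75,170.75),(236.25,193.25),(287,186.25),(269.5,213.75)]),(D,[(223.75,202.5),(260.75,199.5),(218,172.5),(252.5,168.75)])):
        out.append(np.array([ray(Pm,p,137) for p in uv])) # order: rear-right, front-right, rear-left, front-left
    return out
E
python3 - <<'E'
from h import *
for c in gate():
    fx=(c[1]-c[0]+c[3]-c[2])/2; fy=(c[2]-c[0]+c[3]-c[1])/2
    print(c.mean(0).round(1),np.linalg.norm(fx),np.linalg.norm(fy),np.degrees(np.arctan2(fx[1],fx[0])),np.degrees(np.arctan2(-fy[0],fy[1])))
k=tri(load('s0.png'),(282.5,167.5),load('d0.png'),(221.25,153.75));print(k)
for z in (222,):print(ray(load('s0.png'),(330,210),z),ray(load('d0.png'),(229,117),z))
print('tin',ray(load('s0.png'),(217.5,188),141),ray(load('d0.png'),(269.5,209),141))
E
```

```text
[568.6  32.8] 102.46960662858369 115.43207911719011 -3.195212967526648 -5.1608651321488965
[567.9  32. ] 104.43072472596157 123.19110963393774 -7.716847297663322 -5.1739061709751875
[529.83625945  75.49664331 231.71884852]
[589.6509236 242.9023373] [592.82299979 241.55934593]
tin [623.29467751 -84.6000517 ] [626.30062778 -80.96609211]
```

>>> send_rows([
  {"z": -0.9},
  {"twist": -1},
  {"twist": -1},
  {"twist": -0.2},
  {},
], hand=-1)

```text
invalid input
```

>>> send_rows([
  {"x": -0.5,"y": -0.65},
  {"x": -0.5,"y": -0.65},
  {"x": -0.5,"y": -0.65},
  {"x": -0.5,"y": -0.65},
  {"x": -0.5,"y": -0.65},
])

```text
invalid input
```

>>> send_rows([
  {"x": 0,"y": 0,"z": -0.9,"twist": 0},
  {"x": 0,"y": 0,"z": 0,"twist": -1},
  {"x": 0,"y": 0,"z": 0,"twist": -1},
  {"x": 0,"y": 0,"z": 0,"twist": -0.2},
  {"x": 0,"y": 0,"z": 0,"twist": 0},
], hand=-1)

```text
t: 0.78
tool_pos: [186.7, 543.7, 293.0]
eef_rot: [0.051, 0.999, -0.0, -0.0]
contact_force: [-0.8, 0.1, 0.9]
gripper_width: -0.2
gripper_force: 0.0
```

>>> send_rows([
  {"x": -0.5,"y": -0.65,"z": 0,"twist": 0},
  {"x": -0.5,"y": -0.65,"z": 0,"twist": 0},
  {"x": -0.5,"y": -0.65,"z": 0,"twist": 0},
  {"x": -0.5,"y": -0.65,"z": 0,"twist": 0},
  {"x": -0.5,"y": -0.65,"z": 0,"twist": 0},
])

```text
t: 1.4
tool_pos: [317.1, 333.4, 293.3]
eef_rot: [0.051, 0.999, 0.0, 0.0]
contact_force: [1.8, 0.1, -0.1]
gripper_width: -0.3
gripper_force: 0.0
```

>>> send_rows([
  {"x": -0.5,"y": -0.65,"z": 0,"twist": 0},
  {"x": -0.5,"y": -0.65,"z": 0,"twist": 0},
  {"x": -0.5,"y": -0.65,"z": 0,"twist": 0},
  {"x": -0.5,"y": -0.65,"z": 0,"twist": 0},
  {"x": -0.5,"y": -0.65,"z": 0,"twist": 0},
])

```text
t: 2.02
tool_pos: [446.8, 124.3, 293.3]
eef_rot: [0.051, 0.999, 0.0, 0.0]
contact_force: [-0.5, 0.3, 0.2]
gripper_width: 0.1
gripper_force: 0.0
```

>>> send_rows([
  {"x": -0.2,"y": -0.65,"z": 0,"twist": 0},
  {"x": 0,"y": 0,"z": 0.6,"twist": 0},
  {"x": 0,"y": 0,"z": 0.5,"twist": 0},
  {"x": 0,"y": 0,"z": 0,"twist": 0},
])

```text
t: 2.52
tool_pos: [452.4, 85.5, 225.3]
eef_rot: [0.051, 0.999, -0.0, -0.003]
contact_force: [-0.2, -0.4, 0.1]
gripper_width: 0.0
gripper_force: 0.0
```

```bash
python3 - <<'E'
from h import *
a=grab('scene','s1.png')['pixels'];b=grab('side','d1.png')['pixels'];w=grab('wrist','w1.png')['pixels']
o=r.get_obs();print(o['t'],o['tool_pos'],o['eef_rot'])
f=lambda i,k:cv2.resize(i,None,fx=k,fy=k,interpolation=cv2.INTER_CUBIC)[:,:,::-1]
top=np.hstack([f(a[130:205,230:330],4),f(b[120:195,180:280],4)])
cv2.imwrite('pics/c1.png',np.vstack([top,np.pad(f(w,.78)[:300],((0,0),(0,401),(0,0)))[:,:800]]))
tip=o['tool_pos']+np.array([0,0,-8])
print(proj(load('s1.png'),tip),proj(load('d1.png'),tip))
E
```

```text
2.675 [455.09273598  85.89324359 228.51891202] [5.02402816e-02 9.98736531e-01 1.35458869e-04 1.11207539e-03]
[296.66035805 152.7209051 ] [194.43978752 158.97605797]
```

View pics/c1.png

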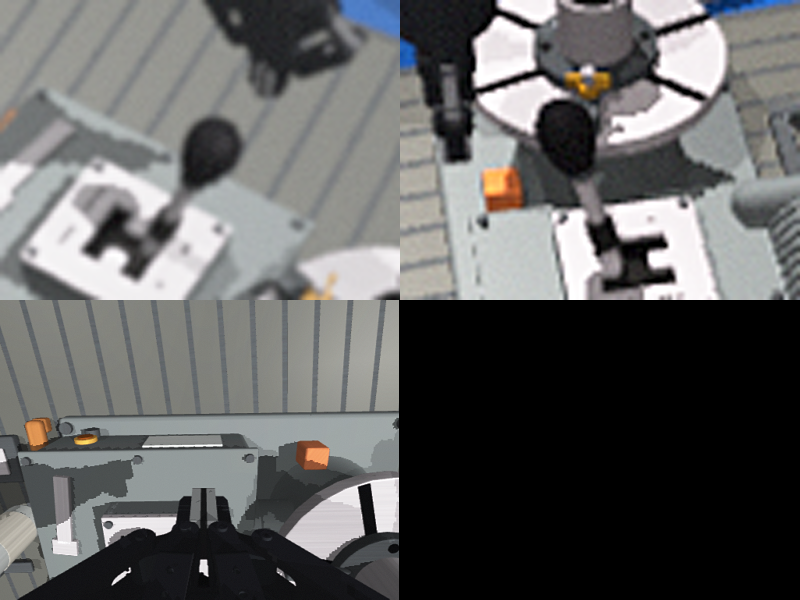

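The fingertip appears at scene (296,153) and side (194,159), which matches the projected position. The knob at scene (283,167) and side (221,154) lies straight ahead of it. Pushing forward slowly.

>>> send_rows([
  {"x": -0.3,"y": 0,"z": 0,"twist": 0},
  {"x": -0.25,"y": 0,"z": 0,"twist": 0},
  {"x": -0.1,"y": 0,"z": 0,"twist": 0},
  {"x": -0.1,"y": 0,"z": 0,"twist": 0},
  {"x": -0.1,"y": 0,"z": 0,"twist": 0},
])

```text
t: 3.3
tool_pos: [503.5, 81.0, 227.2]
eef_rot: [0.05, 0.999, 0.0, -0.002]
contact_force: [-6.6, 1.2, 3.9]
gripper_width: -0.1
gripper_force: 3.2
```

>>> send_rows([
  {"x": -0.1,"y": 0,"z": 0,"twist": 0},
  {"x": -0.1,"y": 0,"z": 0,"twist": 0},
  {"x": -0.1,"y": 0,"z": 0,"twist": 0},
  {"x": 0,"y": 0,"z": 0,"twist": 0},
])

```text
t: 3.8
tool_pos: [521.1, 79.3, 227.4]
eef_rot: [0.05, 0.999, 0.0, -0.002]
contact_force: [-6.0, 1.5, 4.2]
gripper_width: -0.3
gripper_force: 2.8
```

```bash
python3 - <<'E'
from h import *
a=grab('scene','s2.png')['pixels'];b=grab('side','d2.png')['pixels']
o=r.get_obs();p=o['tool_pos'];print(o['t'],p,o['contact_force'],'fwd',p[0]*.995-.102*p[1],'left',p[0]*.102+.995*p[1])
f=lambda i,k:cv2.resize(i,None,fx=k,fy=k,interpolation=cv2.INTER_CUBIC)[:,:,::-1]
cv2.imwrite('pics/c2.png',np.hstack([f(a[130:230,225:325],4),f(b[120:220,180:280],4)]))
E
```

```text
3.9 [520.88158012  79.2692751  227.30255989] [-5.48534726  0.9905419   3.782356  ] fwd 510.1917061639092 left 132.00284989856675
```

View pics/c2.png

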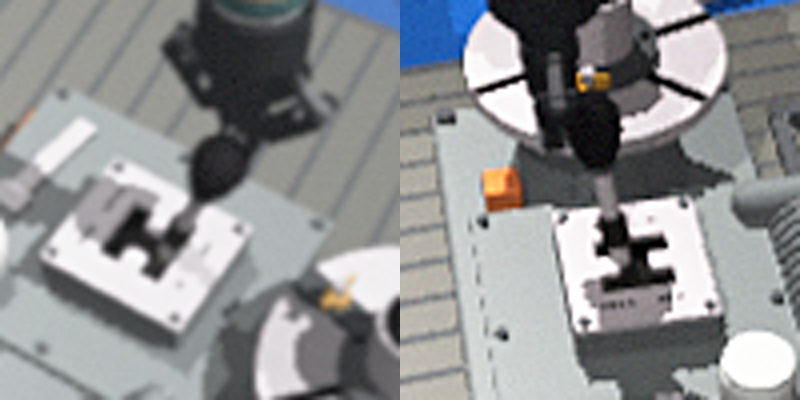

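Contact is good at about 6 N. The knob is now at scene (280,172) and side (229,154). I'll push about 22 mm more to neutral.

>>> send_rows([
  {"x": -0.1,"y": 0,"z": 0,"twist": 0},
  {"x": -0.1,"y": 0,"z": 0,"twist": 0},
  {"x": -0.1,"y": 0,"z": 0,"twist": 0},
  {"x": -0.07,"y": 0,"z": 0,"twist": 0},
  {"x": 0,"y": 0,"z": 0,"twist": 0},
])

```text
t: 4.53
tool_pos: [543.7, 77.1, 227.5]
eef_rot: [0.05, 0.999, 0.0, -0.001]
contact_force: [-5.2, 1.0, 4.0]
gripper_width: -0.1
gripper_force: 2.6
```

```bash
python3 - <<'E'
from h import *
k=tri(load('s2.png'),(280,172),load('d2.png'),(229.25,153.75));print(k,k[0]*.995-.102*k[1],k[0]*.102+.995*k[1])
a=grab('scene','s3.png')['pixels'];b=grab('side','d3.png')['pixels']
o=r.get_obs();p=o['tool_pos'];print(o['t'],p,o['contact_force'],'fwd',p[0]*.995-.102*p[1],'left',p[0]*.102+.995*p[1])
f=lambda i,k:cv2.resize(i,None,fx=k,fy=k,interpolation=cv2.INTER_CUBIC)[:,:,::-1]
cv2.imwrite('pics/c3.png',np.hstack([f(a[130:230,225:325],4),f(b[120:220,180:280],4)]))
E
```

```text
[549.59541378  74.17355027 230.31782576] 539.2817345820005 129.86141472310996
4.625 [543.57961768  77.07796854 227.45568953] [-4.82509068  1.83016243  4.06149523] fwd 532.9997667957929 left 132.13769970323705
```

View pics/c3.png

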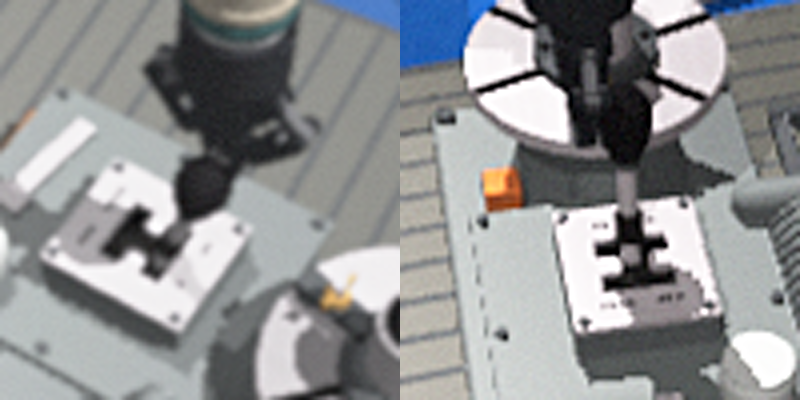

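```bash
python3 - <<'E'
from h import *
k=tri(load('s3.png'),(275.75,176.75),load('d3.png'),(236.5,152));print(k,k[0]*.995-.102*k[1],k[0]*.102+.995*k[1])
D=load('d3.png');S=load('s3.png');F=np.array([.995,-.102,0]);L=np.array([.102,.995,0]);g=np.array([568.6,31.5,68])
for fo in(-.08,-.04,0,.04):
    u=np.sin(fo)*F+np.sin(.25)*L; u[2]=np.sqrt(1-u@u)
    for s in (75,105,173):print(fo,s,((proj(D,g+s*u)-[180,120])*4+[400,0]).round(),((proj(S,g+s*u)-[225,130])*4).round())
E
```

```text
[570.67737748  71.95935206 233.35023465] 560.4841366780813 129.80864780663165
-0.08 75 [624. 241.] [170. 245.]
-0.08 105 [618. 206.] [183. 226.]
-0.08 173 [606. 124.] [212. 178.]
-0.04 75 [628. 241.] [168. 248.]
-0.04 105 [624. 205.] [179. 230.]
-0.04 173 [615. 122.] [206. 184.]
0 75 [632. 240.] [166. 251.]
0 105 [630. 205.] [176. 233.]
0 173 [625. 121.] [201. 191.]
0.04 75 [636. 240.] [164. 254.]
0.04 105 [636. 204.] [173. 238.]
0.04 173 [635. 120.] [196. 198.]
```

The knob at side crop (626,128) with the rod through (632,240) matches a fore lean of about 0, so the stick is in neutral at the left. Next I go round to the knob's left side.

>>> send_rows([
  {"x": 0.5,"y": 0,"z": 0,"twist": 0},
  {"x": 0.1,"y": 0.5,"z": 0,"twist": 0},
  {"x": 0,"y": 0.5,"z": 0,"twist": 0},
  {"x": -0.5,"y": 0,"z": 0,"twist": 0},
  {"x": -0.57,"y": 0,"z": 0,"twist": 0},
])

```text
t: 5.25
tool_pos: [580.1, 133.9, 227.6]
eef_rot: [0.049, 0.999, -0.0, 0.001]
contact_force: [0.4, 0.7, 0.4]
gripper_width: 0.1
gripper_force: 0.0
```

>>> send_rows([
  {"x": 0,"y": -0.2,"z": 0,"twist": 0},
  {"x": 0,"y": -0.1,"z": 0,"twist": 0},
  {"x": 0,"y": -0.1,"z": 0,"twist": 0},
  {"x": 0,"y": -0.1,"z": 0,"twist": 0},
  {"x": 0,"y": -0.1,"z": 0,"twist": 0},
])

```text
t: 5.88
tool_pos: [576.0, 100.0, 229.2]
eef_rot: [0.05, 0.999, 0.003, 0.002]
contact_force: [0.2, 7.0, 5.9]
gripper_width: 0.0
gripper_force: 3.6
```

>>> send_rows([
  {"x": 0,"y": -0.1,"z": 0,"twist": 0},
  {"x": 0,"y": -0.1,"z": 0,"twist": 0},
  {"x": 0,"y": -0.1,"z": 0,"twist": 0},
  {"x": 0,"y": -0.1,"z": 0,"twist": 0},
  {"x": 0,"y": 0,"z": 0,"twist": 0},
])

```text
t: 6.5
tool_pos: [574.1, 75.5, 230.1]
eef_rot: [0.05, 0.999, 0.002, 0.003]
contact_force: [-0.4, 4.9, 8.7]
gripper_width: -0.0
gripper_force: 4.5
```

```bash
python3 - <<'E'
from h import *
a=grab('scene','s4.png')['pixels'];b=grab('side','d4.png')['pixels']
o=r.get_obs();p=o['tool_pos'];print(o['t'],p,o['contact_force'],'fwd',p[0]*.995-.102*p[1],'left',p[0]*.102+.995*p[1])
f=lambda i,k:cv2.resize(i,None,fx=k,fy=k,interpolation=cv2.INTER_CUBIC)[:,:,::-1]
cv2.imwrite('pics/c4.png',np.hstack([f(a[130:230,225:325],4),f(b[120:220,180:280],4)]))
E
```

```text
6.6 [574.1083266   75.61975648 230.0456213 ] [0.53183764 5.60359125 8.11659227] fwd 563.5245698057656 left 133.80070700808176
```

View pics/c4.png

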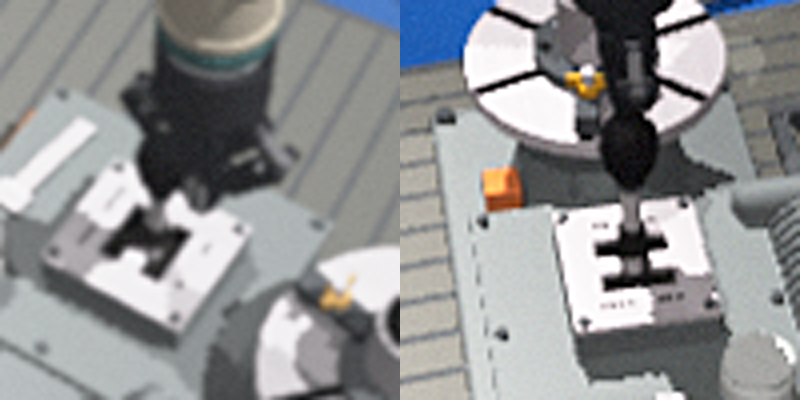

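The stick is about upright, with the knob at scene crop (160,160) and side crop (630,150), and it is sliding cleanly along the neutral channel. Continuing to the right.

>>> send_rows([
  {"x": 0,"y": -0.1,"z": -0.05,"twist": 0},
  {"x": 0,"y": -0.1,"z": -0.05,"twist": 0},
  {"x": 0,"y": -0.1,"z": 0,"twist": 0},
  {"x": 0,"y": -0.1,"z": 0,"twist": 0},
  {"x": 0,"y": -0.1,"z": 0,"twist": 0},
])

```text
t: 7.22
tool_pos: [570.2, 43.7, 233.8]
eef_rot: [0.05, 0.999, 0.0, 0.001]
contact_force: [0.3, 5.0, 2.5]
gripper_width: -0.4
gripper_force: 2.4
```

>>> send_rows([
  {"x": 0,"y": -0.1,"z": 0,"twist": 0},
  {"x": 0,"y": -0.1,"z": 0,"twist": 0},
  {"x": 0,"y": -0.1,"z": 0,"twist": 0},
  {"x": 0,"y": 0,"z": 0,"twist": 0},
])

```text
t: 7.72
tool_pos: [568.0, 25.3, 232.8]
eef_rot: [0.051, 0.999, -0.0, -0.0]
contact_force: [0.7, 4.7, -0.9]
gripper_width: -0.3
gripper_force: 1.8
```

```bash
python3 - <<'E'
from h import *
a=grab('scene','s5.png')['pixels'];b=grab('side','d5.png')['pixels']
o=r.get_obs();p=o['tool_pos'];print(o['t'],p,o['contact_force'],'fwd',p[0]*.995-.102*p[1],'left',p[0]*.102+.995*p[1])
f=lambda i,k:cv2.resize(i,None,fx=k,fy=k,interpolation=cv2.INTER_CUBIC)[:,:,::-1]
cv2.imwrite('pics/c5.png',np.hstack([f(a[130:230,225:325],4),f(b[120:220,180:280],4)]))
D=load('d5.png');S=load('s5.png');F=np.array([.995,-.102,0]);L=np.array([.102,.995,0]);g=np.array([568.6,31.5,68])
for fo in(-.05,0,.05,.27):
  for ac in (.18,.25):
    u=np.sin(fo)*F-np.sin(ac)*L; u[2]=np.sqrt(1-u@u)
    for s in (105,173):print(fo,ac,s,((proj(D,g+s*u)-[180,120])*4+[400,0]).round(),((proj(S,g+s*u)-[225,130])*4).round())
E
```

```text
7.825 [567.99130229  25.64818559 232.8218046 ] [ 0.69541036  2.42385251 -1.22423032] fwd 562.5352308479994 left 83.45505749875264
-0.05 0.18 105 [632. 248.] [128. 199.]
-0.05 0.18 173 [629. 193.] [117. 132.]
-0.05 0.25 105 [634. 257.] [120. 195.]
-0.05 0.25 173 [631. 208.] [103. 127.]
0 0.18 105 [639. 247.] [124. 204.]
0 0.18 173 [641. 191.] [110. 140.]
0 0.25 105 [641. 256.] [116. 200.]
0 0.25 173 [644. 206.] [ 96. 135.]
0.05 0.18 105 [647. 247.] [120. 209.]
0.05 0.18 173 [654. 190.] [104. 149.]
0.05 0.25 105 [648. 255.] [112. 205.]
0.05 0.25 173 [657. 205.] [ 89. 143.]
0.27 0.18 105 [679. 246.] [102. 233.]
0.27 0.18 173 [709. 190.] [ 73. 191.]
0.27 0.25 105 [680. 255.] [ 94. 230.]
0.27 0.25 173 [712. 205.] [ 59. 185.]
```

View pics/c5.png

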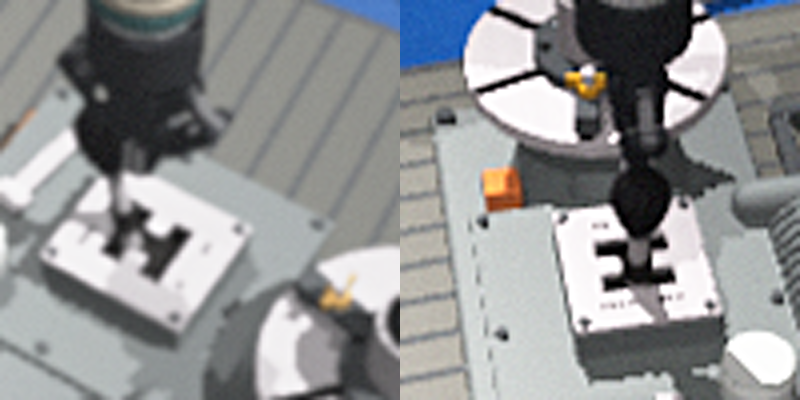

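The knob at side crop (641,201) gives an across lean of about 0.22 and a fore lean of about 0. I'll ease it on until the gate edge stops it.

>>> send_rows([
  {"x": 0,"y": -0.08,"z": 0,"twist": 0},
  {"x": 0,"y": -0.05,"z": 0,"twist": 0},
  {"x": 0,"y": 0,"z": 0,"twist": 0},
])

```text
t: 8.2
tool_pos: [567.1, 18.4, 232.6]
eef_rot: [0.05, 0.999, 0.0, -0.001]
contact_force: [1.4, 4.8, -3.2]
gripper_width: 0.2
gripper_force: 2.2
```

>>> send_rows([
  {"x": 0,"y": -0.05,"z": 0,"twist": 0},
  {"x": 0,"y": -0.05,"z": 0,"twist": 0},
  {"x": 0,"y": 0,"z": 0,"twist": 0},
])

```text
t: 8.57
tool_pos: [566.4, 13.4, 232.6]
eef_rot: [0.05, 0.999, 0.001, -0.001]
contact_force: [3.0, 7.1, -4.7]
gripper_width: -0.0
gripper_force: 3.2
```

>>> send_rows([
  {"x": 0,"y": 0.35,"z": 0,"twist": 0},
  {"x": 0.45,"y": 0,"z": 0,"twist": 0},
  {"x": 0.45,"y": 0,"z": 0,"twist": 0},
  {"x": 0,"y": -0.4,"z": 0,"twist": 0},
  {"x": 0,"y": -0.38,"z": 0.08,"twist": 0},
])

```text
t: 9.2
tool_pos: [510.3, -8.7, 229.6]
eef_rot: [0.049, 0.999, -0.002, 0.001]
contact_force: [-0.8, -0.2, 0.7]
gripper_width: 0.1
gripper_force: 0.0
```

>>> send_rows([
  {"x": -0.2,"y": 0,"z": 0,"twist": 0},
  {"x": -0.1,"y": 0,"z": 0,"twist": 0},
  {"x": -0.1,"y": 0,"z": 0,"twist": 0},
  {"x": -0.1,"y": 0,"z": 0,"twist": 0},
  {"x": -0.1,"y": 0,"z": 0,"twist": 0},
])

```text
t: 9.82
tool_pos: [544.7, -11.2, 228.6]
eef_rot: [0.05, 0.999, -0.0, -0.002]
contact_force: [-5.1, -0.5, 4.1]
gripper_width: 0.3
gripper_force: 2.9
```

>>> send_rows([
  {"x": -0.1,"y": 0,"z": 0,"twist": 0},
  {"x": -0.1,"y": 0,"z": 0,"twist": 0},
  {"x": -0.1,"y": 0,"z": 0,"twist": 0},
  {"x": -0.1,"y": 0,"z": 0,"twist": 0},
  {"x": 0,"y": 0,"z": 0,"twist": 0},
])

```text
t: 10.45
tool_pos: [569.2, -13.3, 228.0]
eef_rot: [0.05, 0.999, 0.0, -0.002]
contact_force: [-4.7, 1.1, 0.8]
gripper_width: 0.0
gripper_force: 2.1
```

```bash
python3 - <<'E'
from h import *
a=grab('scene','s6.png')['pixels'];b=grab('side','d6.png')['pixels']
o=r.get_obs();p=o['tool_pos'];print(o['t'],p,o['contact_force'],'fwd',p[0]*.995-.102*p[1],'left',p[0]*.102+.995*p[1])
f=lambda i,k:cv2.resize(i,None,fx=k,fy=k,interpolation=cv2.INTER_CUBIC)[:,:,::-1]
cv2.imwrite('pics/c6.png',np.hstack([f(a[130:230,225:325],4),f(b[120:220,180:280],4)]))
E
```

```text
10.55 [569.26035626 -13.37409501 228.06347789] [-4.39438571  1.41561172 -0.18708635] fwd 567.7782121717696 left 44.75733180682569
```

View pics/c6.png

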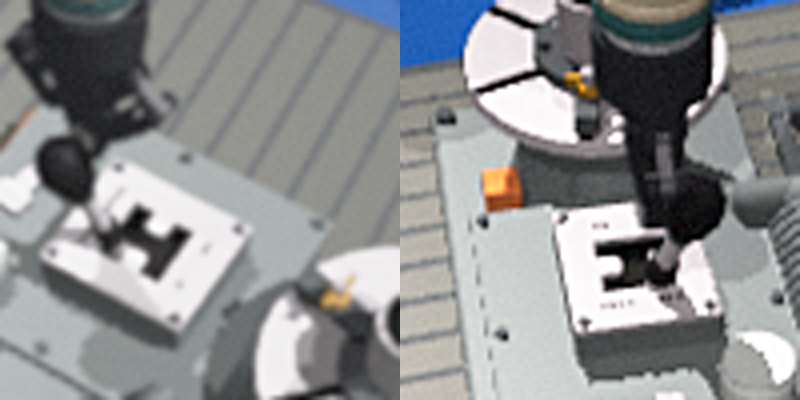

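The stick is leaning forward in the third slot. The knob is at side crop (697,205) and scene crop (65,170), about 10 mm short of home. Pushing until the force rises.

>>> send_rows([
  {"x": -0.1,"y": 0,"z": 0,"twist": 0},
  {"x": -0.08,"y": 0,"z": 0,"twist": 0},
  {"x": 0,"y": 0,"z": 0,"twist": 0},
])

```text
t: 10.92
tool_pos: [579.3, -14.0, 227.0]
eef_rot: [0.05, 0.999, 0.001, -0.003]
contact_force: [-5.0, 2.9, -2.2]
gripper_width: -0.0
gripper_force: 2.3
```

>>> send_rows([
  {"x": -0.06,"y": 0,"z": 0,"twist": 0},
  {"x": 0,"y": 0,"z": 0,"twist": 0},
])

```text
t: 11.18
tool_pos: [582.1, -14.2, 226.7]
eef_rot: [0.05, 0.999, 0.001, -0.003]
contact_force: [-6.3, 2.3, -2.7]
gripper_width: 0.1
gripper_force: 2.8
```

>>> send_rows([
  {"x": -0.07,"y": 0,"z": 0,"twist": 0},
  {"x": -0.05,"y": 0,"z": 0,"twist": 0},
  {"x": 0,"y": 0,"z": 0,"twist": 0},
])

```text
t: 11.55
tool_pos: [586.2, -14.7, 226.2]
eef_rot: [0.05, 0.999, 0.001, -0.007]
contact_force: [-11.2, 2.8, -0.6]
gripper_width: 0.3
gripper_force: 5.5
```

The force has risen to 11 N, so the stick is at the stop. Backing off and checking.

>>> send_rows([
  {"x": 0.1,"y": 0,"z": 0,"twist": 0},
  {"x": 0.3,"y": 0,"z": 0,"twist": 0},
  {"x": 0.6,"y": 0,"z": 0,"twist": 0},
  {"x": 0.6,"y": 0,"z": -0.5,"twist": 0},
  {"x": 0,"y": 0,"z": 0,"twist": 0},
])

```text
t: 12.18
tool_pos: [496.8, -6.5, 261.2]
eef_rot: [0.05, 0.999, -0.0, 0.004]
contact_force: [0.7, -0.7, -0.6]
gripper_width: 0.0
gripper_force: 0.0
```

```bash
python3 - <<'E'
from h import *
a=grab('scene','s7.png')['pixels'];b=grab('side','d7.png')['pixels']
o=r.get_obs();p=o['tool_pos'];print(o['t'],p,o['contact_force'])
f=lambda i,k:cv2.resize(i,None,fx=k,fy=k,interpolation=cv2.INTER_CUBIC)[:,:,::-1]
cv2.imwrite('pics/c7.png',np.hstack([f(a[130:230,225:325],4),f(b[120:220,180:280],4)]))
E
```

```text
12.275 [497.6570929   -6.75266406 259.15385174] [ 0.50574781  0.45536116 -0.06718277]
```

View pics/c7.png

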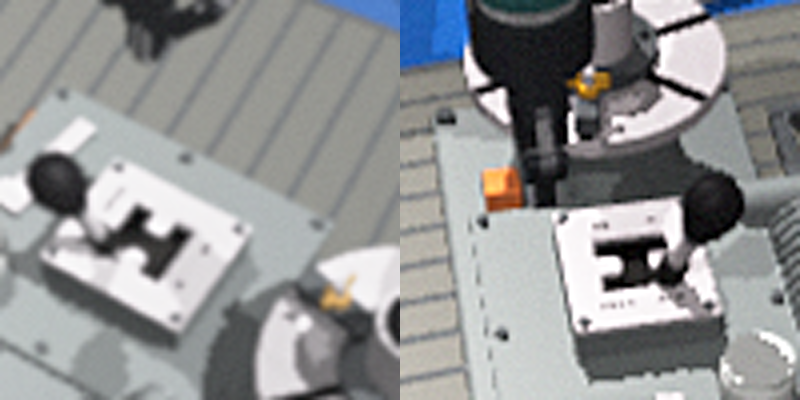

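The free-standing knob sits at side crop (712,208) and scene crop (57,183). That matches the predicted fore 0.27, across 0.25 at (712,205) and (59,185), so it is fully home and the robot is clear.

```bash
python3 -c "
from cell import r
print(r.close_job())"
```

```text
the job is handed in; nothing more can be done
None
```

The gearstick was pushed from second through neutral into third, left standing fully home (about 0.27 rad forward, 0.25 rad right by camera) with the robot clear of everything, and the job is handed in; no verdict came back.

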